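Stack the battery cases and test the top contact

TASK

Build up the battery column: stack the plain-lidded case squarely, edges flush, on the case that is fixed to the table, then stack the case with the ringed contact on its lid on top of that in the same way; set both down rather than letting them drop. Then take the test probe out of its stand and hold it upright with its sprung tip on the contact inside the ring, pressing only lightly so that the tip is pushed about half-way in, never hard. Finish while still holding the probe there, and leave the hand tools lying about where they are.

Things in the scene. Friction and masses are not known exactly. Their poses are not given: they have to be found in the camera images.
- base_case: Bottom case of the column, fixed to the table: closed grey box 100 (x) x 56 (y) x 42 (z) mm with a flat lid, on a dark steel foot plate 132 x 66 x 6 mm. The foot plate lies within the 42 mm. Origin at the centre of the underside, on the table; z up, x along the 100 mm length. The lid is at z = 42 mm.
- plain_case: Loose closed grey case 100 (x) x 56 (y) x 42 (z) mm, 0.26 to 0.42 kg, with a flat plain lid; stands on the table. Origin at the centre of the underside, x along the length, z up. Grasp across the 56 mm width. It may be stacked either way round.
- contact_case: Loose closed grey case of the same size and mass (100 x 56 x 42 mm) whose lid bears a brass contact inside a black raised ring (outside diameter 25 mm, inside 19 mm, 2 mm high), with three black slots on the other half of the lid. Origin at the centre of the underside, x along the length, z up. Grasp across the 56 mm width. It may be stacked either way round.
- contact_spot (a point): Centre of the brass contact inside the ring, on the lid surface of contact_case: at x = +27, y = 0, z = 42 mm in its frame.
- probe: Test probe, 126 mm long, 0.14 kg, standing tip down in its stand. Origin at the tip's end (tip not pushed in), z up along the probe's axis. From below: brass sprung tip 7 mm diameter (z = 0 to 14 mm), steel barrel 18 mm diameter (14 to 50 mm), collar 34 mm diameter (50 to 56 mm), black square handle 24 x 24 mm (56 to 120 mm, its faces square to the probe's x and y), small cap 18 mm diameter (120 to 126 mm).
- probe_tip (a point): End of the probe's sprung tip; it moves with the tip.
- probe_plunger (a joint): How far the sprung tip is pushed into the barrel (m): 0 out, 0.010 fully in (hard stop). Spring: 1 N to start it, then 0.5 N per mm, so about 3.5 N half-way.
- probe_stand: Stand fixed to the table, 66 x 66 x 58 mm: a base plate, four posts and a top plate with a 25 mm hole in its middle, through which the barrel hangs; the probe's collar rests on the top plate, so the probe's origin is 8 mm above the table. Lift the probe straight up by at least 55 mm to clear it. Origin at the centre of the underside, z up.
- club_hammer: Hammer lying on the table, 97 x 292 x 31 mm; bystander.
- tape_measure: Tape measure, 39 x 83 x 66 mm; bystander.
- screwdriver: Screwdriver, 29 x 188 x 29 mm; bystander.
- try_square: Steel try square lying flat, 102 x 166 x 15 mm; bystander.
Things that resemble listed ones, but are neither listed nor needed, are in the scene too. Leave any blue, green or red look-alike of the probe alone.

How it is judged:
On the way, in this order (a step that is already met when the one before it is completed fails the run):
1. the plain case stands squarely on the fixed case and is let go (horizontal distance between plain_case and base_case below 0.01 m and z of plain_case in the frame of base_case between 0.038 and 0.046 m and angle between the x axis of plain_case and the x axis of base_case, either way round below 0.12 rad and angle between plain_case's own z axis and vertical below 0.06 rad and contact force between the fingers and plain_case below 0.1 N and linear speed of plain_case below 0.02 m/s), for 0.2 s.
2. the contact case stands squarely on the plain case and is let go (all of step 1 and horizontal distance between contact_case and plain_case below 0.01 m and z of contact_case in the frame of plain_case between 0.038 and 0.046 m and angle between the x axis of contact_case and the x axis of plain_case, either way round below 0.12 rad and angle between contact_case's own z axis and vertical below 0.06 rad and contact force between the fingers and contact_case below 0.1 N and linear speed of contact_case below 0.02 m/s), for 0.2 s.
At the end, for the whole second after the job is handed in: Both cases stand in the column, each within 10 mm and 0.12 rad of the one below, untouched by the fingers and at rest; the gripper holds the probe still, within 0.12 rad of upright, its tip within 7 mm of the contact's centre, pushed in by 2 to 8 mm, with 1 to 8 N on the contact case (all of step 2 and horizontal distance between probe_tip and contact_spot below 0.007 m and distance between probe_tip and contact_spot below 0.009 m and value of joint probe_plunger between 0.002 and 0.008 m and contact force between probe and contact_case between 1 and 8 N and angle between probe's own z axis and vertical below 0.12 rad and height (world z) of probe above 0.1 m and contact force between the fingers and probe above 2 N and contact force between probe and probe_stand below 0.1 N and linear speed of probe below 0.02 m/s); the arm keeps its last pose, push and grip.
It fails at once if a case is dropped (moves faster than 0.45 m/s with no finger on it) ((linear speed of plain_case above 0.45 m/s and contact force between the fingers and plain_case below 0.1 N) or (linear speed of contact_case above 0.45 m/s and contact force between the fingers and contact_case below 0.1 N)).
It fails at once if the probe is pressed hard (over 20 N) on the contact case (contact force between probe and contact_case above 20 N).
It fails at once if a bystanding hand tool is moved more than 30 mm (distance of any of club_hammer, tape_measure, screwdriver, try_square from where it was at the start of the episode above 0.03 m).
It also fails if it takes over 62 s, if anything falls off the work surface, if the arm or the gripper's body presses on something with over 40 N, if the wrist force passes 120 N, or if a joint passes its speed limit or range.

ROBOT

A 6-joint arm with a two-finger parallel gripper is mounted at the origin on a cart in front of the work surface, level with it; the furniture and walls round the work are solid. World frame = base frame: x ahead of the robot, y to its left, z up, the work surface at z = 0. Lengths are in m, angles in rad, forces in N, time in s.
With the tool pointing down it reaches from about 0.325 to 1 m from the base axis. Payload 5.1 kg.
Tool frame: the origin (TCP) lies between the finger pads; the fingertips stand 19 mm ahead of it and the grasp point (between the pads) is the TCP; z points along the fingers, x is the direction in which the jaws open and shut, and the axes are right-handed (so a half turn about z gives the same grasp; the last joint's range is limited). The gripper opens to 85 mm and grips with 20 to 120 N. Pads are 22 mm wide; open, the fingers measure 114 mm over their backs; the gripper's body (76 mm by 85 mm) begins 54 mm behind the grasp point. The pads swing forward as they close: fully open they stand 13 mm farther back than shut.
Start: joints at [-1.195, 0.124, 1.65, -0, 1.367, -0.083], TCP at [0.288, -0.583, 0.25] pointing down, gripper open.
Joint ranges: [-2.61, 2.61], [-1.02, 2.33], [0.03, 2.71], [-1.35, 4.49], [0.32, 2.68], [-2.91, 2.91]. Speed limits (rad/s): [2.57, 2.57, 3.14, 3.14, 3.14, 3.14].

INTERFACE

Orientations are given as a unit quaternion [x, y, z, w].
In Python, from bench import env gives the robot as it stands.
- The arm moves only by the tool step_arm, never from a script. Its argument "commands" is text: rows parted by semicolons, each of 7 numbers parted by spaces: the shift along the tool's x, y, z in m, then the turn, a rotation vector about the tool's x, y, z in degrees, then the opening in per cent of the stroke, from 0 (shut) to 100 (fully open). In form: x y z rx ry rz gripper; .... A call has 1 to 20 rows; each row shifts and turns the pose as measured when the row begins, along the tool's axes as they then stand; what a row does not reach is not made up. A row lasts 1/12 s, in which the tool goes at most 41.7 mm and 7.16 degrees, less where a joint would pass 70% of its speed; a pose out of reach is approached as far as the arm can. A call with a gripper value outside its range is refused whole. The fingers move at their own pace and stop on an object; "grip_force" is the grip in N (left out, the last holds). Time passes only in rows, so rows that do not move let the fingers close. It gives the time, the measured TCP pose, the force and the opening at its end, in the units of the state.
- env.get_obs(): the state, without advancing time (a new reading comes with each control period).
- env.get_image(name): name is "side" or "top" or "wrist"; returns the picture (480x640x3 uint8, blue, green, red); there is no depth.
- env.camera_info(name): a dict with "fov_y" (degrees; the focal length in pixels is half the picture's height over the tangent of half this angle, whatever the lens; pixels are square), "cx", "cy" (the principal point, pixels), "view" (4x4, takes a point from world to camera coordinates). Camera axes: x right, y down, z forward; pixel columns grow to the right and rows downward; lengths in m; the calibration is good to about 2 mm. The wrist camera is an equidistant fisheye: a pixel r from the principal point sees the ray r / f radians off the axis. A picture is of the moment at which its call begins: read the wrist's pose just before it. camera_info takes no time and is no camera call; for the wrist camera it gives the pose at the moment of the call.
- env.job_done(): hands the job in, once; it reports no verdict.
Trained networks look in the newest picture that a camera, given by its name, has taken for a name from the list of things; names that differ only in an ending like _2 or _b are one class to them, and where a whole thing is asked for, a point or a joint stands for the part that bears it (a point fixed in the world has none). Each returns a list of dicts, best first, with "p" (0 to 1); they miss things now and then, are a little off and sometimes report something else, mostly with a low value. They report only what shows in the picture. A call takes as long as a camera call. They do not tell look-alikes from the thing itself.
- env.find_in(camera, name): "location" ([row, column] as shares, 0 to 1, of the picture: columns of its width, rows of its height, amid what is visible of it).
- env.outline_of(camera, name): "mask" (480x640 bool, what is visible of it) and "location" ([row, column] as shares, 0 to 1, of the picture: columns of its width, rows of its height, amid what is visible of it).
The state is a dict: "time_s": time; "q": joint angles; "qd": joint speeds; "joint_torque": joint torques, N m; "eef_pos": TCP position; "orientation": TCP orientation; "force": force on the tool from outside, world axes, zero at the start; "ft_torque": the same for the moment, N m; "finger_gap": finger opening in m.
Only numpy, scipy, OpenCV 4.12 (cv2) and the standard library are available. Lean on these libraries where they do the work, as an engineer would, in place of code of your own. Each camera call takes 0.05 s, during which the arm holds its last target. There are 200 camera calls.

## Working session

There is one attempt and no reset: what is moved stays moved. The work goes in short steps, Python scripts to look and compute and a tool call to move; the robot and the scene stay as the last step left them, time stands still between calls to the robot, and variables do not carry over. Pictures are saved under pics/ and viewed, about 8 in all and at most 12, crops included, and the job is handed in when it is done.

Besides the shell and the picture viewer there is one more tool, called after "Emit:" as name(argument=value, ...), one argument or row to a line, values as JSON. step_arm: Moves the arm, as the interface text tells. Its arguments: {"type":"object","properties":{"commands":{"type":"string"},"grip_force":{"type":"number"}},"required":["commands"]}

```bash
mkdir -p pics; ls
cat > h.py <<'E'
from bench import env
import numpy as np, cv2
def ci(n):
    c=env.camera_info(n); V=np.array(c["view"]); f=240/np.tan(np.radians(c["fov_y"])/2); return c,V,f
def ray(n,u,v):
    c,V,f=ci(n); a,b=u-c["cx"],v-c["cy"]
    if n=="wrist":
        r=np.hypot(a,b); t=r/f; d=np.array([np.sin(t)*a/max(r,1e-9),np.sin(t)*b/max(r,1e-9),np.cos(t)])
    else: d=np.array([a/f,b/f,1.])
    R=V[:3,:3]; return -R.T@V[:3,3], R.T@d
def at_z(n,u,v,z):
    o,d=ray(n,u,v); return o+d*(z-o[2])/d[2]
def proj(n,P):
    c,V,f=ci(n); p=np.atleast_2d(P)@V[:3,:3].T+V[:3,3]
    if n=="wrist":
        r=np.hypot(p[:,0],p[:,1]); t=np.arctan2(r,p[:,2]); k=f*t/np.maximum(r,1e-9)
        return np.c_[c["cx"]+k*p[:,0],c["cy"]+k*p[:,1]]
    return np.c_[c["cx"]+f*p[:,0]/p[:,2],c["cy"]+f*p[:,1]/p[:,2]]
E
python3 - <<'E'
from h import *
for n in ("side","top"):
    cv2.imwrite(f"pics/{n}0.png",env.get_image(n)); c,V,f=ci(n); print(n,c["fov_y"],ray(n,320,240))
for n in("base_case","plain_case","contact_case","probe","probe_stand","club_hammer","tape_measure"):
    print(n,[(np.round(np.array(d["location"])[::-1]*[640,480]),round(d["p"],2)) for d in env.find_in("top",n)][:5])
print(env.get_obs())
E
```

```text
pics
side 57.49105919082601 (array([ 0.57768079, -0.89616864,  0.42593249]), array([ 0.00453662,  0.92425454, -0.38183725]))
top 49.16284287445057 (array([ 0.40417011, -0.04655039,  1.22014759]), array([ 0.13867476,  0.01759571, -0.99022055]))
base_case [(array([293., 285.]), 0.64)]
plain_case [(array([186., 283.]), 0.95), (array([435., 161.]), 0.17)]
contact_case [(array([381., 295.]), 0.95)]
probe [(array([470., 291.]), 0.84), (array([425., 273.]), 0.52), (array([458., 256.]), 0.51), (array([454., 331.]), 0.49)]
probe_stand [(array([463., 298.]), 0.92), (array([294., 285.]), 0.64)]
club_hammer [(array([433., 157.]), 0.74)]
tape_measure [(array([395., 162.]), 0.59)]
{'time_s': 0.45, 'q': array([-1.19461518e+00,  1.23834689e-01,  1.65039991e+00,  7.15877998e-06,
        1.36751496e+00, -8.26045440e-02]), 'qd': array([-0.00028098,  0.00147554, -0.00037448,  0.00104764,  0.00048047,
       -0.00158116]), 'joint_torque': array([-1.01924168e-04, -4.22983825e+01, -3.65202892e+01, -1.20057898e-04,
        1.81356445e-03,  2.06257241e-06]), 'eef_pos': array([ 0.28781093, -0.58274488,  0.25024061]), 'orientation': array([ 8.49369882e-01, -5.27798065e-01, -6.09015062e-05, -4.95784578e-05]), 'force': array([-0.27464708,  0.39173119, -0.02794004]), 'ft_torque': array([-0.00632365, -0.02467752, -0.05049065]), 'finger_gap': 0.0854719836578352}
```

View pics/top0.png

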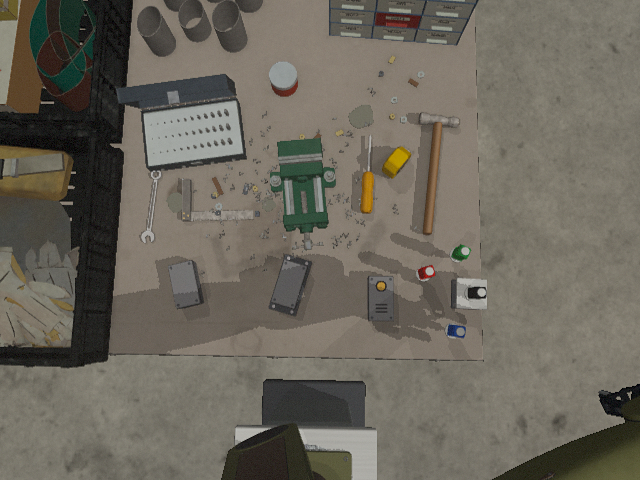

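View pics/side0.png

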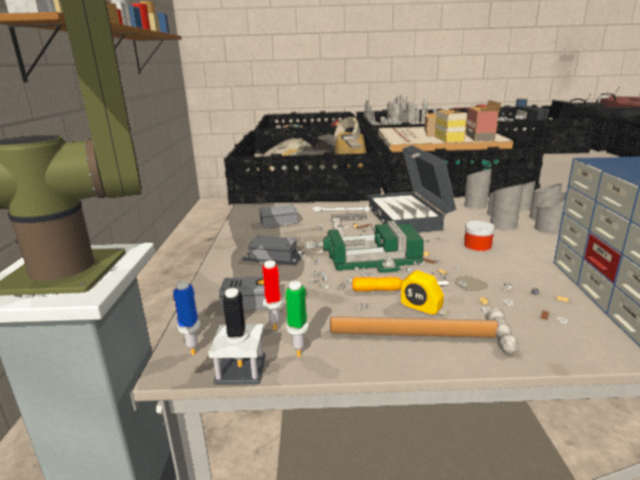

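```bash
cat >> h.py <<'E'
from scipy.optimize import minimize
def box(p,L=.1,W=.056,z0=0,z1=.042):
    x,y,a=p; c,s=np.cos(a),np.sin(a)
    return np.array([[x+c*i*L/2-s*j*W/2,y+s*i*L/2+c*j*W/2,z] for z in(z0,z1) for i,j in((1,1),(1,-1),(-1,-1),(-1,1))])
def fitbox(cam,mask,p0,**k):
    S=4
    m=cv2.resize(mask.astype(np.uint8),None,fx=S,fy=S,interpolation=cv2.INTER_NEAREST)
    def cost(q):
        h=cv2.convexHull(((proj(cam,box(q,**k))+.5)*S*16).astype(np.int32).reshape(-1,1,2))
        r=np.zeros_like(m); cv2.fillConvexPoly(r,h,1,shift=4)
        return 1-(r&m).sum()/((r|m).sum()+1e-9)
    best=None
    for da in (-.25,0,.25):
        q=np.array(p0)+[0,0,da]
        sim=np.array([q,q+[.012,0,0],q+[0,.012,0],q+[0,0,.2]])
        r=minimize(cost,q,method="Nelder-Mead",options=dict(initial_simplex=sim,xatol=2e-4,fatol=1e-4))
        if best is None or r.fun<best.fun: best=r
    return best
E
python3 - <<'E'
from h import *
env.get_image("top"); im=cv2.imread("pics/top0.png")
for n,uv,a in(("plain_case",(186,283),.1),("base_case",(291,285),-.25),("contact_case",(381,298),0)):
    for d in env.outline_of("top",n)[:1]:
        m=d["mask"]; P=at_z("top",*uv,.042)
        r=fitbox("top",m,[P[0],P[1],a])
        print(n,d["p"],m.sum(),r.x.round(4),round(r.fun,3))
        for k in range(4):
            q=proj("top",box(r.x)); 
        cv2.polylines(im,[(q[4:]*16).astype(np.int32)],True,(0,0,255),1,cv2.LINE_AA,4)
P=at_z("top",478,292,.134);print("probe",P, "contact",at_z("top",381,286,.042))
cv2.imwrite("pics/c1.png",cv2.resize(im[240:350,150:500],None,fx=2.28,fy=2.28,interpolation=cv2.INTER_CUBIC))
E
```

```text
plain_case 0.6 1315 [0.4639 0.2801 0.2572] 0.039
base_case 0.63 1584 [ 0.4579  0.0443 -0.2458] 0.25
contact_case 0.63 1140 [ 0.4433 -0.1636  0.0216] 0.062
probe [ 0.45421939 -0.35467065  0.134     ] contact [ 0.46770566 -0.16431368  0.042     ]
```

View pics/c1.png

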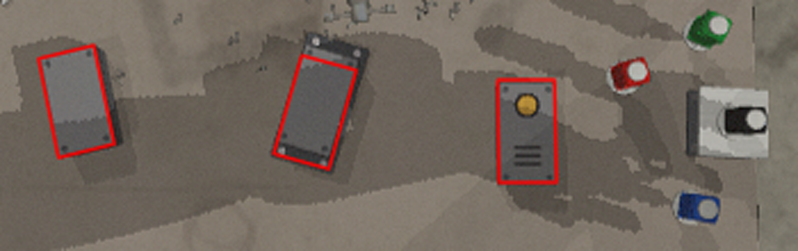

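Emit:
step_arm(
  commands="-0.0305 -0.0268 0 0 0 0 100;-0.0305 -0.0268 0 0 0 0 100;-0.0305 -0.0268 0 0 0 0 100;-0.0305 -0.0268 0 0 0 0 100;-0.0305 -0.0268 0 0 0 0 100;-0.0305 -0.0268 0 0 0 0 100;-0.0305 -0.0268 0 0 0 0 100;-0.0305 -0.0268 0 0 0 0 100;-0.0305 -0.0268 0 0 0 0 100;-0.0305 -0.0268 0 0 0 0 100;-0.0305 -0.0268 0 0 0 0 100;-0.0305 -0.0268 0 0 0 0 100;-0.0305 -0.0268 0 0 0 0 100;-0.0305 -0.0268 0 0 0 0 100;-0.0305 -0.0268 0 0 0 0 100;-0.0305 -0.0268 0 0 0 0 100;0 0 0 0 0 7 100;0 0 0 0 0 7 100;0 0 0 0 0 7 100;0 0 0 0 0 7 100",
  grip_force=40,
)

```text
time_s: 2.32
eef_pos: [0.4606, 0.0661, 0.2523]
orientation: [-0.689, 0.724, -0.005, 0.004]
force: [-0.2, -0.7, 0.4]
finger_gap: 0.0855
```

```bash
cat >> h.py <<'E'
def plan(x,y,z,yaw):
    """tool-frame shift and tool-z turn to reach world TCP x,y,z, tool-x yaw in deg, pointing down"""
    from scipy.spatial.transform import Rotation as Ro
    o=env.get_obs(); R=Ro.from_quat(o["orientation"]); c,s=np.cos(np.radians(yaw)),np.sin(np.radians(yaw))
    T=Ro.from_matrix(np.array([[c,s,0],[s,-c,0],[0,0,-1]]))
    print("t",round(o["time_s"],2),"pos",o["eef_pos"].round(4),"shift",(R.inv().apply(np.array([x,y,z])-o["eef_pos"])).round(4),"turn",np.degrees((R.inv()*T).as_rotvec()).round(2),"gap",round(o["finger_gap"],4),"F",o["force"].round(1))
E
python3 - <<'E'
from h import *
im=env.get_image("wrist"); c,V,f=ci("wrist"); print(c["fov_y"],f)
for n,p,L,W,z0,z1 in(("plain_case",[.464,.28,.257],.1,.056,0,.042),("base_case",[.4579,.0443,-.2458],.1,.056,0.006,.042),("base_case",[.4579,.0443,-.2458],.132,.066,0,.006),("contact_case",[.443,-.1636,.022],.1,.056,0,.042)):
    q=proj("wrist",box(p,L,W,z0,z1)); print(n,q.mean(0).round())
    cv2.polylines(im,[(q[4:]*16).astype(np.int32)],True,(0,0,255),1,cv2.LINE_AA,4)
cv2.imwrite("pics/w1.png",im)
plan(.46,.044,.25,-104)
E
```

```text
65.70646984690485 371.64829954431775
plain_case [123. 218.]
base_case [340. 210.]
base_case [339. 205.]
contact_case [526. 216.]
t 2.37 pos [0.4606 0.066  0.2523] shift [ 0.022  -0.0005  0.0023] turn [-0.81  0.04 10.94] gap 0.0853 F [ 0.1 -0.2 -0.5]
```

View pics/w1.png

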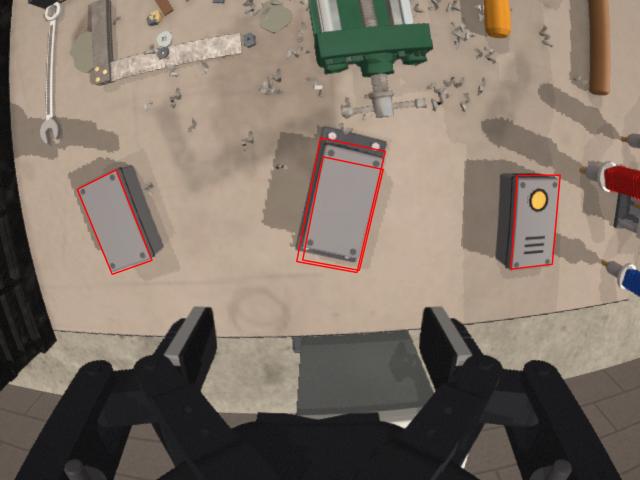

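Run:
```python
from h import *
im=env.get_image("wrist"); out=im.copy()
for n,s,p in(("plain",(115,215),[.464,.28,.257]),("base",(345,200),[.47,.0443,-.2458]),("contact",(535,225),[.443,-.1636,.022])):
    m=np.zeros((482,642),np.uint8); cv2.floodFill(im.copy(),m,s,0,(4,)*3,(4,)*3,4|cv2.FLOODFILL_MASK_ONLY)
    m=cv2.morphologyEx(m[1:-1,1:-1],cv2.MORPH_CLOSE,np.ones((25,25))); m=cv2.morphologyEx(m,cv2.MORPH_OPEN,np.ones((7,7)))
    r=fitbox("wrist",m,p,z0=.0419,z1=.042); print(n,m.sum(),r.x.round(4),round(r.fun,3))
    cv2.polylines(out,[(proj("wrist",box(r.x))[4:]*16).astype(np.int32)],True,(0,0,255),1,cv2.LINE_AA,4)
cv2.imwrite("pics/w2.png",cv2.resize(out[120:290,60:600],None,fx=1.45,fy=1.45,interpolation=cv2.INTER_CUBIC))
```

```text
plain 3568 [0.4607 0.281  0.2662] 0.118
base 5689 [ 0.4685  0.0419 -0.2622] 0.106
contact 140735 [ 0.537  -0.0261  3.9694] 0.955
```

View pics/w2.png

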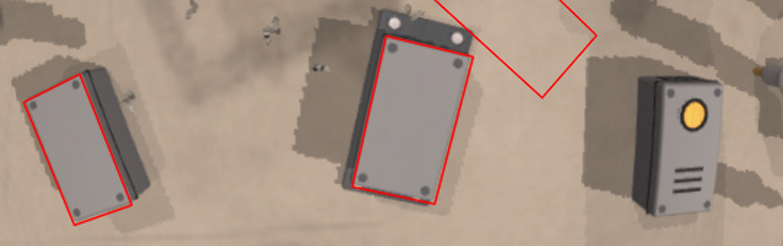

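Emit:
step_arm(
  commands="-0.036 0.0015 0 0 0 0 100;-0.036 0.0015 0 0 0 0 100;-0.036 0.0015 0 0 0 0 100;-0.036 0.0015 0 0 0 0 100;-0.036 0.0015 0 0 0 0 100;-0.036 0.0015 0 0 0 0 100;0 0 0 0 0 -6 100;0 0 0 0 0 -6 100;0 0 0 0 0 -6 100;0 0 0 0 0 0 100",
)

```text
time_s: 3.25
eef_pos: [0.4609, 0.2898, 0.253]
orientation: [0.809, -0.588, 0.008, -0.005]
force: [0.6, -0.6, -0.5]
finger_gap: 0.0854
```

Run:
```python
from h import *
plan(.462,.281,.15,-75)
```

```text
t 3.25 pos [0.4609 0.2898 0.253 ] shift [0.0079 0.0035 0.103 ] turn [-1.   -0.4   3.03] gap 0.0854 F [ 0.6 -0.6 -0.5]
```

Emit:
step_arm(
  commands="0.008 0.0035 0.02 -1 -0.4 3 100;0 0 0.035 0 0 0 100;0 0 0.035 0 0 0 100;0 0 0.012 0 0 0 100;0 0 0 0 0 0 100",
)

```text
time_s: 3.67
eef_pos: [0.4637, 0.2808, 0.1524]
orientation: [0.792, -0.611, 0.002, -0.004]
force: [-1.7, -0.2, -0.1]
finger_gap: 0.0855
```

Run:
```python
from h import *
im=env.get_image("wrist")
m=np.zeros((482,642),np.uint8); u,v=proj("wrist",[[.462,.281,.042]])[0].astype(int); print(u,v)
d=env.outline_of("wrist","plain_case"); print([x["p"] for x in d])
r=fitbox("wrist",d[0]["mask"],[.462,.281,.262]); print(r.x.round(4),round(r.fun,3))
plan(.462,.281,.028,-75)
```

```text
318 248
[0.88]
[0.4658 0.2811 0.2559] 0.016
t 3.77 pos [0.4649 0.2815 0.1551] shift [1.000e-04 4.500e-03 1.271e-01] turn [-0.72  0.15 -0.24] gap 0.0853 F [ 0.4 -0.1  0.2]
```

Emit:
step_arm(
  commands="0 0 0.03 -0.7 0 0 100;0 0 0.03 0 0 0 100;0 0 0.03 0 0 0 100;0 0 0.025 0 0 0 100;0 0 0.008 0 0 0 100;0 0 0 0 0 0 100;0 0 0 0 0 0 100",
)

```text
time_s: 4.35
eef_pos: [0.4801, 0.2888, 0.0485]
orientation: [0.792, -0.611, 0.007, -0.016]
force: [-0.3, -0.6, 0.4]
finger_gap: 0.0853
```

Run:
```python
from h import *
plan(.4655,.281,.029,-75.3)
```

```text
t 4.35 pos [0.4801 0.2888 0.0485] shift [0.004  0.0168 0.0189] turn [-1.9   0.52  0.02] gap 0.0853 F [-0.3 -0.6  0.4]
```

Emit:
step_arm(
  commands="0.004 0.017 0.01 -1.9 0.5 0 100;0 0 0.006 0 0 0 100;0 0 0 0 0 0 100",
)

```text
time_s: 4.6
eef_pos: [0.4677, 0.282, 0.0372]
orientation: [0.792, -0.611, 0.002, -0.003]
force: [0.6, 0.6, 0.8]
finger_gap: 0.0853
```

Run:
```python
from h import *
plan(.4655,.281,.029,-75.3)
```

```text
t 4.6 pos [0.4677 0.282  0.0372] shift [0.0005 0.0025 0.0081] turn [-0.4   0.08  0.02] gap 0.0853 F [0.6 0.6 0.8]
```

Emit:
step_arm(
  commands="0.0005 0.0025 0.008 -0.4 0 0 100;0 0 0.001 0 0 0 100;0 0 0 0 0 0 50;0 0 0 0 0 0 50;0 0 0 0 0 0 50;0 0 0 0 0 0 50;0 0 0 0 0 0 50;0 0 0 0 0 0 50;0 0 0 0 0 0 50",
)

```text
time_s: 5.35
eef_pos: [0.4663, 0.2813, 0.0293]
orientation: [0.792, -0.611, 0.0, -0.001]
force: [-0.4, 0.1, -1.0]
finger_gap: 0.0554
```

Run:
```python
from h import *
plan(.4655,.281,.029,-75.3)
```

```text
t 5.35 pos [0.4663 0.2813 0.0293] shift [0.0001 0.0008 0.0003] turn [-0.14  0.1   0.03] gap 0.0554 F [-0.4  0.1 -1. ]
```

Emit:
step_arm(
  commands="0 0 0 0 0 0 20;0 0 -0.02 0 0 0 20;0 0 -0.03 0 0 0 20;0 0 -0.03 0 0 0 20;0 0 -0.03 0 0 0 20;0 0 0 0 0 0 20",
)

```text
time_s: 5.85
eef_pos: [0.4614, 0.2788, 0.1363]
orientation: [0.792, -0.611, -0.004, 0.005]
force: [1.1, 0.3, -1.1]
finger_gap: 0.0553
```

Run:
```python
from h import *
plan(.4685,.0419,.14,-105)
```

```text
t 5.85 pos [0.4614 0.2788 0.1363] shift [ 0.231   0.0534 -0.0028] turn [ 0.69 -0.23 29.73] gap 0.0553 F [ 1.1  0.3 -1.1]
```

Emit:
step_arm(
  commands="0.033 0.0076 0 0.7 0 0 20;0.033 0.0076 0 0 0 0 20;0.033 0.0076 0 0 0 0 20;0.033 0.0076 0 0 0 0 20;0.033 0.0076 0 0 0 0 20;0.033 0.0076 0 0 0 0 20;0.033 0.0076 0 0 0 0 20;0 0 0 0 0 6 20;0 0 0 0 0 6 20;0 0 0 0 0 6 20;0 0 0 0 0 6 20;0 0 0 0 0 6 20;0 0 0 0 0 0 20;0 0 0 0 0 0 20",
)

```text
time_s: 7.02
eef_pos: [0.4578, 0.0307, 0.1162]
orientation: [-0.598, 0.801, 0.007, -0.008]
force: [0.2, 0.1, -3.3]
finger_gap: 0.0554
```

Run:
```python
from h import *
plan(.4685,.0419,.11,-105)
```

```text
t 7.02 pos [0.4578 0.0307 0.1162] shift [-0.0138 -0.0071  0.006 ] turn [ 1.2  -0.28 -1.54] gap 0.0554 F [ 0.2  0.1 -3.3]
```

Emit:
step_arm(
  commands="-0.0138 -0.007 0.002 1.2 -0.3 -1.5 20;0 0 0 0 0 0 20;0 0 0 0 0 0 20",
)

```text
time_s: 7.27
eef_pos: [0.4667, 0.0421, 0.111]
orientation: [-0.612, 0.791, 0.001, -0.002]
force: [0.2, -0.1, -3.1]
finger_gap: 0.0551
```

Run:
```python
from h import *
im=env.get_image("wrist"); plan(.4685,.0419,.0735,-105)
q=proj("wrist",box([.4685,.0419,-.262])); cv2.polylines(im,[(q[4:]*16).astype(np.int32)],True,(0,0,255),1,cv2.LINE_AA,4)
z=env.get_obs()["eef_pos"]; q=proj("wrist",box([z[0],z[1],-.262],z1=z[2]+.0127)); cv2.polylines(im,[(q[4:]*16).astype(np.int32)],True,(0,255,0),1,cv2.LINE_AA,4)
cv2.imwrite("pics/w3.png",im)
```

```text
t 7.32 pos [0.4666 0.0421 0.111 ] shift [-0.0003 -0.002   0.0375] turn [ 0.24 -0.04  0.37] gap 0.056 F [-0.   0.6 -3.3]
```

View pics/w3.png

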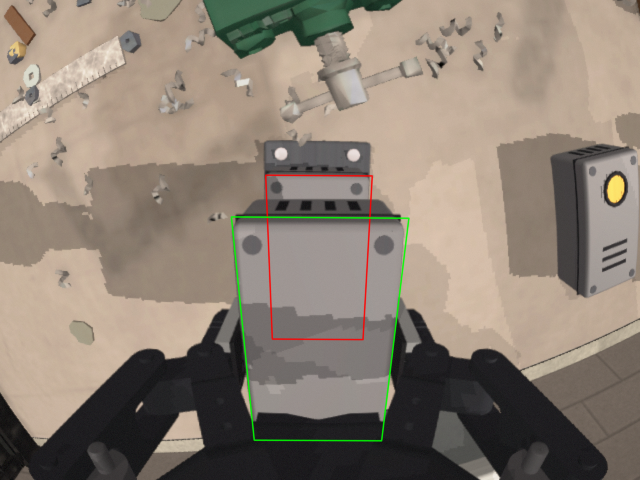

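Emit:
step_arm(
  commands="0 -0.002 0.012 0.2 0 0.4 20;0 -0.0005 0.012 0 0 0 20;0 -0.0005 0.008 0 0 0 20;0 0 0 0 0 0 20;0 0 0 0 0 0 20",
)

```text
time_s: 7.73
eef_pos: [0.4692, 0.0406, 0.0782]
orientation: [-0.61, 0.793, -0.0, -0.001]
force: [0.5, 0.1, -3.2]
finger_gap: 0.0559
```

Run:
```python
from h import *
plan(.4685,.0419,.0715,-105)
```

```text
t 7.73 pos [0.4692 0.0406 0.0782] shift [-0.0011  0.001   0.0067] turn [ 0.04 -0.09  0.14] gap 0.0559 F [ 0.5  0.1 -3.2]
```

Emit:
step_arm(
  commands="-0.0011 0.001 0.003 0 0 0 20;0 0 0.002 0 0 0 20;0 0 0.001 0 0 0 20;0 0 0 0 0 0 20",
)

```text
time_s: 8.07
eef_pos: [0.4691, 0.0418, 0.0731]
orientation: [-0.61, 0.793, -0.001, -0.0]
force: [-0.4, 0.3, -3.5]
finger_gap: 0.0554
```

Run:
```python
from h import *
plan(.4685,.0419,.0713,-105)
```

```text
t 8.07 pos [0.4691 0.0418 0.0731] shift [0.0001 0.0006 0.0018] turn [-0.06 -0.07  0.16] gap 0.0554 F [-0.4  0.3 -3.5]
```

Emit:
step_arm(
  commands="0 0.0005 0.001 0 0 0 20;0 0 0.001 0 0 0 20;0 0 0.001 0 0 0 20;0 0 0 0 0 0 20",
)

```text
time_s: 8.4
eef_pos: [0.4696, 0.042, 0.0716]
orientation: [-0.61, 0.792, -0.001, 0.001]
force: [0.4, -0.2, -3.5]
finger_gap: 0.0554
```

Emit:
step_arm(
  commands="0 0.001 0.001 0 0 0 20;0 0 0.001 0 0 0 20;0 0 0 0 0 0 20",
)

```text
time_s: 8.65
eef_pos: [0.4697, 0.0421, 0.0716]
orientation: [-0.61, 0.792, -0.002, 0.001]
force: [0.5, -0.2, -3.5]
finger_gap: 0.0554
```

Emit:
step_arm(
  commands="-0.001 0 0.003 0 0 0 20;0 0 0.002 0 0 0 20",
)

```text
time_s: 8.82
eef_pos: [0.4705, 0.0423, 0.0713]
orientation: [-0.61, 0.792, -0.002, -0.001]
force: [-7.5, 0.8, 11.1]
finger_gap: 0.0552
```

Emit:
step_arm(
  commands="0 0.002 -0.0015 0 0 0 20;0 0 0 0 0 0 20;0 0 0 0 0 0 80;0 0 0 0 0 0 100;0 0 0 0 0 0 100;0 0 0 0 0 0 100;0 0 0 0 0 0 100;0 0 0 0 0 0 100;0 0 0 0 0 0 100",
)

```text
time_s: 9.57
eef_pos: [0.4702, 0.043, 0.0735]
orientation: [-0.61, 0.792, -0.003, 0.001]
force: [-0.4, -0.5, -0.1]
finger_gap: 0.0852
```

Run:
```python
from h import *
plan(.4685,.0419,.16,-90)
```

```text
t 9.57 pos [0.4702 0.043  0.0735] shift [ 0.0017  0.0008 -0.0865] turn [ -0.37  -0.17 -14.77] gap 0.0852 F [-0.4 -0.5 -0.1]
```

Emit:
step_arm(
  commands="0 0 -0.02 0 0 0 100;0 0 -0.03 0 0 0 100;0 0 -0.035 0 0 0 100;0 0 -0.03 0 0 0 100;0.035 -0.0046 0 0 0 0 100;0.035 -0.0046 0 0 0 0 100;0.035 -0.0046 0 0 0 0 100;0.035 -0.0046 0 0 0 0 100;0.035 -0.0046 0 0 0 0 100;0.032 -0.0046 0 0 0 0 100;0 0 0 0 0 -5 100;0 0 0 0 0 -5 100;0 0 0 0 0 -5 100;0 0 0 0 0 0 100;0 0 0 0 0 0 100",
)

```text
time_s: 10.82
eef_pos: [0.4425, -0.1745, 0.1969]
orientation: [0.713, -0.701, 0.006, -0.0]
force: [-0.3, 0.4, -1.0]
finger_gap: 0.0851
```

Run:
```python
from h import *
plan(.443,-.1636,.16,-88.8)
im=env.get_image("wrist")
d=env.outline_of("wrist","contact_case"); print([x["p"] for x in d])
r=fitbox("wrist",d[0]["mask"],[.443,-.1636,.02]); print(r.x.round(4),round(r.fun,3))
d=env.outline_of("wrist","plain_case"); print([(x["p"],x["location"]) for x in d])
for n,f in (("plain",[.4685,.0419,-.262]),):
    for L,W,z0,z1 in((.1,.056,.0839,.084),):
        q=proj("wrist",box(f,L,W,z0,z1)); cv2.polylines(im,[(q[4:]*16).astype(np.int32)],True,(0,0,255),1,cv2.LINE_AA,4)
q=proj("wrist",box(r.x)); cv2.polylines(im,[(q[4:]*16).astype(np.int32)],True,(0,0,255),1,cv2.LINE_AA,4)
cv2.imwrite("pics/w4.png",im)
```

```text
t 10.82 pos [ 0.4425 -0.1745  0.1969] shift [-0.0112 -0.0004  0.0368] turn [-0.54 -0.48 -0.28] gap 0.0851 F [-0.3  0.4 -1. ]
[0.78]
[ 0.4405 -0.1626  0.0183] 0.025
[(0.9, [0.4269, 0.0952])]
```

View pics/w4.png

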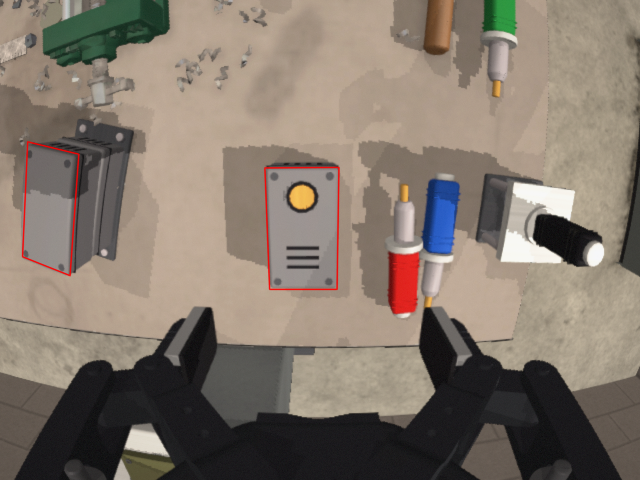

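Run:
```python
from h import *
for p in((403,190),(402,312),(430,305),(445,180),(497,90),(380,250)): print(p,at_z("wrist",*p,.012).round(3))
for n in ("top","side"):
    im=env.get_image(n); cv2.imwrite(f"pics/{n}1.png",im)
a=cv2.imread("pics/top1.png")[220:350,280:500];b=cv2.imread("pics/side1.png")[230:400,130:350]
a=cv2.resize(a,(400,236));b=cv2.resize(b,(400,309)); cv2.imwrite("pics/ab.png",np.vstack([a,b]))
plan(.441,-.163,.12,-89)
```

```text
(403, 190) [ 0.47  -0.248  0.012]
(402, 312) [ 0.353 -0.258  0.012]
(430, 305) [ 0.36  -0.285  0.012]
(445, 180) [ 0.481 -0.286  0.012]
(497, 90) [ 0.566 -0.332  0.012]
(380, 250) [ 0.415 -0.231  0.012]
t 11.07 pos [ 0.4426 -0.1741  0.1969] shift [-0.0118  0.0021  0.0768] turn [-0.54 -0.48  0.03] gap 0.0856 F [-0.1  1.2  0.4]
```

View pics/ab.png

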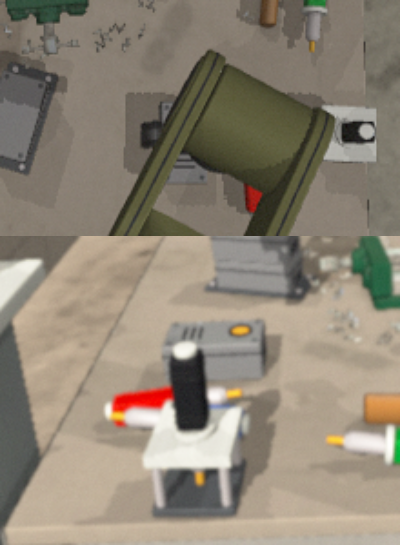

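Emit:
step_arm(
  commands="-0.0118 0.002 0.02 -0.5 -0.5 0 85;0 0 0.03 0 0 0 85;0 0 0.03 0 0 0 85;0 0 0.02 0 0 0 85;0 0 0 0 0 0 85",
)

```text
time_s: 11.48
eef_pos: [0.4438, -0.1622, 0.0973]
orientation: [0.713, -0.701, 0.004, -0.002]
force: [-0.5, 1.4, 0.1]
finger_gap: 0.073
```

Run:
```python
from h import *
plan(.441,-.163,.029,-89)
```

```text
t 11.48 pos [ 0.4438 -0.1622  0.0973] shift [0.0005 0.0034 0.0683] turn [-0.51 -0.21 -0.02] gap 0.073 F [-0.5  1.4  0.1]
```

Emit:
step_arm(
  commands="0.0005 0.0035 0.02 -0.5 -0.2 0 85;0 0.001 0.02 0 0 0 85;0 0.003 0.014 0 0 0 85;0 0.002 0.004 0 0 0 85;0 0 0 0 0 0 85",
)

```text
time_s: 11.9
eef_pos: [0.437, -0.1632, 0.0415]
orientation: [0.713, -0.701, 0.002, -0.001]
force: [0.2, 0.0, -0.3]
finger_gap: 0.0726
```

Run:
```python
from h import *
plan(.441,-.163,.029,-89)
```

```text
t 11.9 pos [ 0.437  -0.1632  0.0415] shift [-0.0001 -0.0039  0.0125] turn [-0.21 -0.11 -0.01] gap 0.0726 F [ 0.2  0.  -0.3]
```

Emit:
step_arm(
  commands="0 -0.004 0.012 -0.2 0 0 85;0 0 0 0 0 0 85;0 0 0.001 0 0 0 85;0 0 0 0 0 0 20;0 0 0 0 0 0 20;0 0 0 0 0 0 20;0 0 0 0 0 0 20;0 0 0 0 0 0 20;0 0 0 0 0 0 20",
)

```text
time_s: 12.65
eef_pos: [0.4446, -0.1646, 0.0355]
orientation: [0.713, -0.701, 0.005, -0.001]
force: [-0.3, -0.8, -4.4]
finger_gap: 0.055
```

Run:
```python
from h import *
plan(.441,-.163,.16,-89)
```

```text
t 12.65 pos [ 0.4446 -0.1646  0.0355] shift [-0.0009  0.0025 -0.1245] turn [-0.47 -0.36 -0.02] gap 0.055 F [-0.3 -0.8 -4.4]
```

Emit:
step_arm(
  commands="0 0 -0.02 0 0 0 20;0 0 -0.03 0 0 0 20;0 0 -0.03 0 0 0 20;0 0 -0.03 0 0 0 20;0 0 -0.02 0 0 0 20;0 0 0 0 0 0 20;0 0 0 0 0 0 20",
)

```text
time_s: 13.23
eef_pos: [0.4385, -0.1615, 0.1643]
orientation: [0.713, -0.701, -0.002, 0.002]
force: [-0.2, -0.9, -4.8]
finger_gap: 0.055
```

Run:
```python
from h import *
im=env.get_image("wrist"); o=env.get_obs(); e=o["eef_pos"]
plan(.4685,.0419,.16,-105)
for dz,c in ((.0065,(0,0,255)),(.013,(0,255,0))):
    q=proj("wrist",box([e[0],e[1],.019],z1=e[2]+dz)); cv2.polylines(im,[(q[4:]*16).astype(np.int32)],True,c,1,cv2.LINE_AA,4)
cv2.imwrite("pics/w5.png",im)
```

```text
t 13.28 pos [ 0.4386 -0.1616  0.1642] shift [-0.203  -0.0333  0.0041] turn [ 0.27 -0.02 15.96] gap 0.0552 F [ 0.7 -0.3 -3.2]
```

View pics/w5.png

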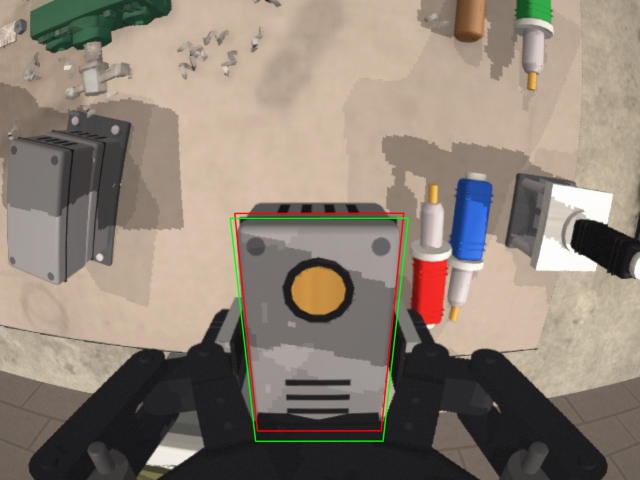

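Emit:
step_arm(
  commands="-0.034 -0.0055 -0.002 0.3 0 0 20;-0.034 -0.0055 -0.002 0 0 0 20;-0.034 -0.0055 -0.002 0 0 0 20;-0.034 -0.0055 -0.002 0 0 0 20;-0.034 -0.0055 -0.002 0 0 0 20;-0.033 -0.0055 -0.002 0 0 0 20;0 0 0 0 0 5.3 20;0 0 0 0 0 5.3 20;0 0 0 0 0 5.3 20;0 0 0 0 0 0 20;0 0 0 0 0 0 20",
)

```text
time_s: 14.2
eef_pos: [0.4564, 0.0524, 0.1492]
orientation: [-0.604, 0.797, 0.013, -0.015]
force: [0.2, 0.5, -4.0]
finger_gap: 0.0555
```

Run:
```python
from h import *
plan(.4724,.0414,.14,-105)
```

```text
t 14.2 pos [0.4564 0.0524 0.1492] shift [ 0.0062 -0.0187  0.0085] turn [ 2.25 -0.39 -0.66] gap 0.0555 F [ 0.2  0.5 -4. ]
```

Emit:
step_arm(
  commands="0.006 -0.0187 0.004 2.2 -0.4 -0.7 20;0 0 0 0 0 0 20;0 0 0 0 0 0 20",
)

```text
time_s: 14.45
eef_pos: [0.4704, 0.041, 0.1398]
orientation: [-0.611, 0.791, 0.002, -0.003]
force: [0.0, 0.2, -3.4]
finger_gap: 0.0552
```

Run:
```python
from h import *
plan(.4724,.0414,.123,-105)
```

```text
t 14.45 pos [0.4704 0.041  0.1398] shift [-0.0009 -0.002   0.0168] turn [ 0.42 -0.08  0.39] gap 0.0552 F [ 0.   0.2 -3.4]
```

Emit:
step_arm(
  commands="-0.001 -0.002 0.006 0.4 0 0.4 20;0 0 0.006 0 0 0 20;0 0 0.003 0 0 0 20;0 0 0 0 0 0 20;0 0 0 0 0 0 20",
)

```text
time_s: 14.87
eef_pos: [0.4708, 0.0413, 0.1212]
orientation: [-0.609, 0.793, 0.001, -0.002]
force: [0.0, 0.4, -3.1]
finger_gap: 0.0553
```

Run:
```python
from h import *
plan(.4724,.0414,.1195,-105)
```

```text
t 14.87 pos [0.4708 0.0413 0.1212] shift [-0.0005 -0.0016  0.0017] turn [ 0.27 -0.13  0.01] gap 0.0553 F [ 0.   0.4 -3.1]
```

Emit:
step_arm(
  commands="-0.0005 -0.0015 0.0015 0.3 0 0 20;0 0 0.0015 0 0 0 20;0 0 0 0 0 0 20",
)

```text
time_s: 15.12
eef_pos: [0.4731, 0.0415, 0.1197]
orientation: [-0.609, 0.793, -0.001, -0.0]
force: [0.2, 0.8, -4.6]
finger_gap: 0.0551
```

Emit:
step_arm(
  commands="0 0 0.0015 0 0 0 20;0 0 0.0015 0 0 0 20;0 0 0 0 0 0 20",
)

```text
time_s: 15.37
eef_pos: [0.4742, 0.0416, 0.1197]
orientation: [-0.609, 0.793, -0.002, 0.0]
force: [0.2, 0.3, -3.9]
finger_gap: 0.055
```

Emit:
step_arm(
  commands="0 0.002 0.002 -0.2 0 0 20;0 0 0.002 0 0 0 20",
)

```text
time_s: 15.53
eef_pos: [0.4741, 0.0418, 0.119]
orientation: [-0.609, 0.793, -0.002, 0.0]
force: [-11.2, 0.8, 15.2]
finger_gap: 0.0549
```

Emit:
step_arm(
  commands="0 0.002 -0.0015 0 0 0 20;0 0 0 0 0 0 20",
)

```text
time_s: 15.7
eef_pos: [0.4723, 0.0425, 0.1208]
orientation: [-0.609, 0.793, -0.003, 0.001]
force: [0.0, 0.4, -3.7]
finger_gap: 0.055
```

Emit:
step_arm(
  commands="0 0 0.002 0 0 0 20;0 0 0 0 0 0 20;0 0 0 0 0 0 80;0 0 0 0 0 0 100;0 0 0 0 0 0 100;0 0 0 0 0 0 100;0 0 0 0 0 0 100;0 0 0 0 0 0 100;0 0 0 0 0 0 100",
)

```text
time_s: 16.45
eef_pos: [0.4736, 0.0425, 0.1192]
orientation: [-0.609, 0.793, -0.004, 0.002]
force: [-0.0, 0.3, -0.1]
finger_gap: 0.0854
```

Emit:
step_arm(
  commands="0 0 -0.02 0 0 0 100;0 0 -0.03 0 0 0 100;0 0 -0.03 0 0 0 100;0 0 -0.03 0 0 0 100;0 0 -0.03 0 0 0 100;0 0 0 0 0 0 100;0 0 0 0 0 0 100",
)

```text
time_s: 17.03
eef_pos: [0.4705, 0.0429, 0.2627]
orientation: [-0.609, 0.793, -0.002, -0.0]
force: [0.2, -0.6, -0.3]
finger_gap: 0.085
```

Run:
```python
from h import *
im=env.get_image("wrist"); plan(.4405,-.25,.25,-90)
d=env.outline_of("wrist","contact_case"); print([x["p"] for x in d])
if d:
    r=fitbox("wrist",d[0]["mask"],[.469,.042,-.262],z0=.084,z1=.126); print(r.x.round(4),round(r.fun,3))
h=cv2.cvtColor(im,cv2.COLOR_BGR2HSV); m=cv2.inRange(h,(15,120,120),(35,255,255)); 
n,l,s,c=cv2.connectedComponentsWithStats(m)
for i in range(1,n):
    if s[i,4]>150: print(s[i],c[i].round(1),at_z("wrist",*c[i],.126).round(4))
q=proj("wrist",box(r.x,z1=.126)); cv2.polylines(im,[(q[4:]*16).astype(np.int32)],True,(0,0,255),1,cv2.LINE_AA,4)
for z in (.0419,.0839):
  q=proj("wrist",box([.4685,.0419,-.262],z1=z)); cv2.polylines(im,[(q[4:]*16).astype(np.int32)],True,(0,255,0),1,cv2.LINE_AA,4)
cv2.imwrite("pics/w6.png",im)
```

```text
t 17.08 pos [0.471  0.0429 0.2633] shift [ 0.2908 -0.046   0.014 ] turn [ -0.21  -0.13 -14.93] gap 0.0852 F [0.4 0.  0.2]
[0.74, 0.17]
[ 0.468   0.0444 -0.2629] 0.033
[425   0  26   8 153] [438.8   2.9] [ 0.616  -0.0857  0.126 ]
[304 189  27  26 553] [317.1 201.3] [0.4939 0.0372 0.126 ]
```

View pics/w6.png

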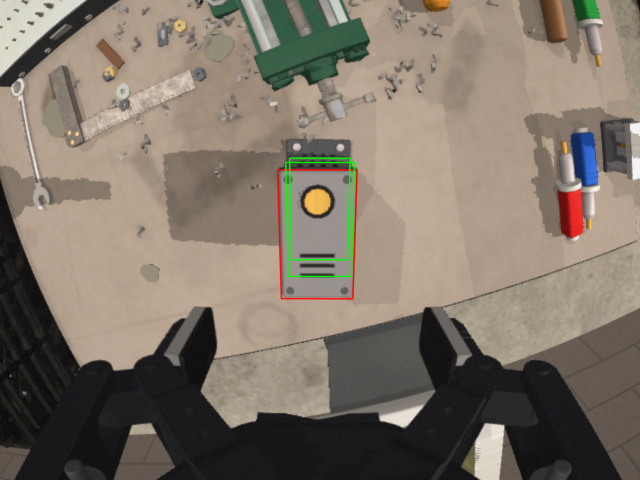

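Emit:
step_arm(
  commands="0.037 -0.0068 0 0 0 0 100;0.037 -0.0068 0 0 0 0 100;0.037 -0.0068 0 0 0 0 100;0.037 -0.0068 0 0 0 0 100;0.037 -0.0068 0 0 0 0 100;0.037 -0.0068 0 0 0 0 100;0.037 -0.0068 0 0 0 0 100;0.037 -0.0068 0 0 0 0 100;0.037 -0.0068 0 0 0 0 100;0.037 -0.0068 0 0 0 0 80;0 0 0 0 0 -5 80;0 0 0 0 0 -5 80;0 0 0 0 0 -5 80;0 0 0 0 0 0 80;0 0 0 0 0 0 80",
)

```text
time_s: 18.38
eef_pos: [0.4297, -0.3443, 0.23]
orientation: [0.712, -0.702, -0.021, 0.004]
force: [0.0, 0.2, 0.3]
finger_gap: 0.0684
```

Run:
```python
from h import *
plan(.454,-.355,.25,-90)
im=env.get_image("wrist"); cv2.imwrite("pics/w7.png",im)
for n in("probe","probe_stand"):
    for d in env.outline_of("wrist",n)[:3]: 
        m=d["mask"].astype(np.uint8); print(n,round(d["p"],2),np.array(d["location"])[::-1]*[640,480],m.sum(),cv2.minAreaRect(cv2.findNonZero(m)))
im=env.get_image("top"); cv2.imwrite("pics/t7.png",im)
```

```text
t 18.38 pos [ 0.4297 -0.3443  0.23  ] shift [ 0.0105 -0.0234 -0.0211] turn [2.   1.4  0.83] gap 0.0684 F [0.  0.2 0.3]
probe 0.98 [307.328  19.584] 1353 ((311.5, 31.0), (62.0, 39.0), 90.0)
probe 0.89 [347.328 195.12 ] 2141 ((346.5, 195.5), (57.0, 43.0), 90.0)
probe 0.8 [256.192 196.704] 3101 ((257.5, 205.5), (131.0, 35.0), 90.0)
probe_stand 0.83 [335.296 167.616] 4734 ((344.7356872558594, 182.28680419921875), (84.39457702636719, 85.19357299804688), 2.862405300140381)
```

View pics/w7.png

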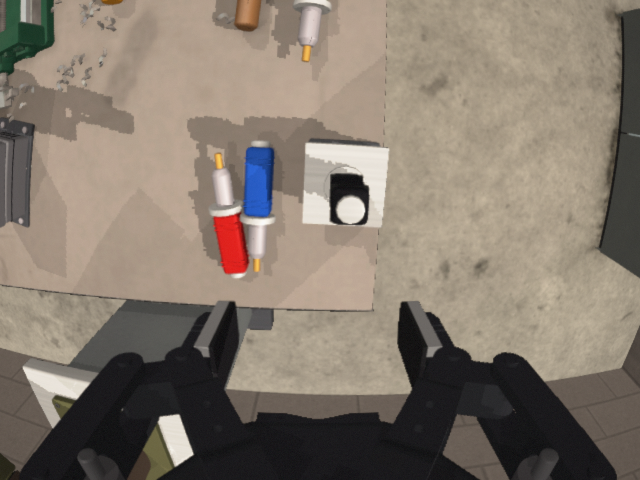

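Run:
```python
from h import *
C=np.array([at_z("wrist",*p,.058) for p in((306,142),(389,149),(381,228),(303,222))]); print(C.round(4),C.mean(0).round(4))
print([(np.linalg.norm(C[i]-C[(i+1)%4]).round(4),np.degrees(np.arctan2(*(C[(i+1)%4]-C[i])[1::-1])).round(1)) for i in range(4)])
im=cv2.imread("pics/w7.png"); g=im.max(2)
m=(g[196:224,334:370]>200).astype(np.uint8); M=cv2.moments(m,True); u,v=334+M["m10"]/M["m00"],196+M["m01"]/M["m00"]; print("cap",m.sum(),u,v,at_z("wrist",u,v,.134).round(4))
# handle top face corners z .128
k=(g<60).astype(np.uint8); k[:165]=0;k[230:]=0;k[:,:325]=0;k[:,375:]=0; print(cv2.boundingRect(k))
for uv in((331,190),(368,190),(367,224),(332,224)): print(at_z("wrist",*uv,.128).round(4))
a=cv2.resize(im[130:240,290:400],None,fx=5,fy=5,interpolation=cv2.INTER_CUBIC); cv2.imwrite("pics/w8.png",a)
```

```text
[[ 0.4893 -0.3295  0.058 ]
 [ 0.4858 -0.3956  0.058 ]
 [ 0.4195 -0.393   0.058 ]
 [ 0.423  -0.3276  0.058 ]] [ 0.4544 -0.3614  0.058 ]
[(np.float64(0.0662), np.float64(-93.0)), (np.float64(0.0664), np.float64(177.8)), (np.float64(0.0655), np.float64(86.9)), (np.float64(0.0663), np.float64(-1.6))]
cap 573 351.14485165794065 210.0523560209424 [ 0.4544 -0.3615  0.134 ]
(330, 174, 39, 50)
[ 0.4653 -0.349   0.128 ]
[ 0.466  -0.3719  0.128 ]
[ 0.4439 -0.3725  0.128 ]
[ 0.4434 -0.3502  0.128 ]
```

View pics/w8.png

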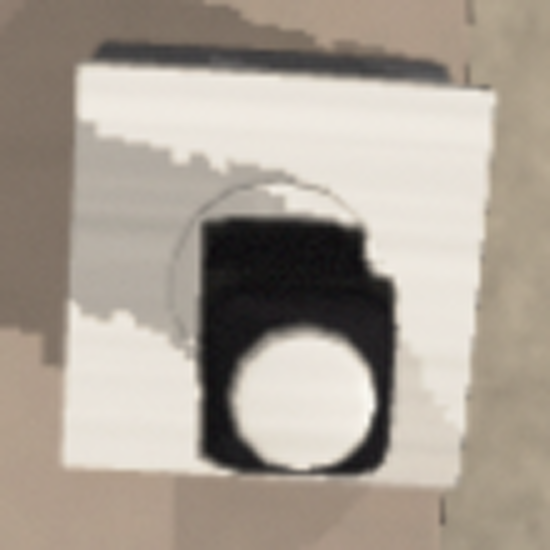

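Emit:
step_arm(
  commands="0.017 -0.0234 0 2 1.4 2.8 80;0 0 0 0 0 0 80;0 0 0 0 0 0 80",
)

```text
time_s: 18.83
eef_pos: [0.4551, -0.3604, 0.231]
orientation: [-0.695, 0.719, -0.002, -0.0]
force: [-0.2, -0.3, 1.1]
finger_gap: 0.0682
```

Run:
```python
from h import *
plan(.4544,-.3615,.165,-92)
```

```text
t 18.83 pos [ 0.4551 -0.3604  0.231 ] shift [0.0009 0.0009 0.066 ] turn [-0.19 -0.21 -0.02] gap 0.0682 F [-0.2 -0.3  1.1]
```

Emit:
step_arm(
  commands="0.001 0.001 0.02 -0.2 -0.2 0 80;0 0.002 0.02 0 0 0 80;0 0.003 0.015 0 0 0 80;0 0 0 0 0 0 80;0 0 0 0 0 0 80",
)

```text
time_s: 19.25
eef_pos: [0.4495, -0.3603, 0.1776]
orientation: [-0.695, 0.719, -0.001, -0.0]
force: [0.2, 1.9, -0.1]
finger_gap: 0.0686
```

Run:
```python
from h import *
plan(.4544,-.3615,.1,-92)
```

```text
t 19.25 pos [ 0.4495 -0.3603  0.1776] shift [ 0.0009 -0.0048  0.0776] turn [-0.11 -0.13  0.13] gap 0.0686 F [ 0.2  1.9 -0.1]
```

Emit:
step_arm(
  commands="0.001 -0.0045 0.015 0 0 0 80;0 0.0005 0.02 0 0 0 80;0 0.001 0.02 0 0 0 80;0 0.001 0.015 0 0 0 80;0 0 0.004 0 0 0 80;0 0 0 0 0 0 80",
)

```text
time_s: 19.75
eef_pos: [0.4555, -0.364, 0.1109]
orientation: [-0.696, 0.718, -0.008, 0.0]
force: [0.3, -0.6, 0.5]
finger_gap: 0.0685
```

Run:
```python
from h import *
plan(.4544,-.3615,.1,-92)
```

```text
t 19.75 pos [ 0.4555 -0.364   0.1109] shift [-0.0026  0.0013  0.0109] turn [-0.66 -0.63  0.21] gap 0.0685 F [ 0.3 -0.6  0.5]
```

Emit:
step_arm(
  commands="-0.0026 0.001 0.009 -0.7 -0.6 0 80;0 0 0 0 0 0 80;0 0 0 0 0 0 80",
)

```text
time_s: 20.0
eef_pos: [0.4564, -0.3625, 0.1052]
orientation: [-0.696, 0.718, -0.002, -0.0]
force: [-0.8, -0.1, -0.2]
finger_gap: 0.0683
```

Run:
```python
from h import *
plan(.4544,-.3615,.1,-92)
```

```text
t 20.0 pos [ 0.4564 -0.3625  0.1052] shift [-0.0009  0.002   0.0051] turn [-0.12 -0.17  0.23] gap 0.0683 F [-0.8 -0.1 -0.2]
```

Emit:
step_arm(
  commands="-0.001 0.002 0.003 0 0 0.2 80;0 0 0 0 0 0 80;0 0 0 0 0 0 0;0 0 0 0 0 0 0;0 0 0 0 0 0 0;0 0 0 0 0 0 0;0 0 0 0 0 0 0;0 0 0 0 0 0 0;0 0 0 0 0 0 0;0 0 0 0 0 0 0;0 0 0 0 0 0 0",
  grip_force=50,
)

```text
time_s: 20.92
eef_pos: [0.4555, -0.3625, 0.105]
orientation: [-0.695, 0.719, -0.004, -0.0]
force: [-0.6, 0.1, 0.1]
finger_gap: 0.0233
```

Run:
```python
from h import *
plan(.4544,-.3615,.18,-92)
```

```text
t 20.92 pos [ 0.4555 -0.3625  0.105 ] shift [-0.0005  0.0007 -0.075 ] turn [-0.32 -0.34  0.  ] gap 0.0233 F [-0.6  0.1  0.1]
```

Emit:
step_arm(
  commands="0 0 -0.01 0 0 0 0;0 -0.0005 -0.015 0 0 0 0;0 -0.001 -0.02 0 0 0 0;0 -0.001 -0.02 0 0 0 0;0 0 -0.02 0 0 0 0;0 0 -0.03 0 0 0 0;0 0 -0.03 0 0 0 0;0 0 -0.03 0 0 0 0;0 0 0 0 0 0 0;0 0 0 0 0 0 0",
)

```text
time_s: 21.75
eef_pos: [0.4547, -0.3592, 0.2878]
orientation: [-0.695, 0.719, 0.001, -0.001]
force: [0.1, 1.6, -1.5]
finger_gap: 0.0235
```

Run:
```python
from h import *
plan(.495,.0373,.29,-92)
```

```text
t 21.75 pos [ 0.4547 -0.3592  0.2878] shift [-0.3976 -0.0265 -0.0022] turn [0.09 0.01 0.01] gap 0.0235 F [ 0.1  1.6 -1.5]
```

Emit:
step_arm(
  commands="-0.03 -0.002 -0.001 0 0 0 0;-0.03 -0.002 -0.001 0 0 0 0;-0.03 -0.002 -0.001 0 0 0 0;-0.03 -0.002 -0.001 0 0 0 0;-0.03 -0.002 -0.001 0 0 0 0;-0.03 -0.002 -0.001 0 0 0 0;-0.03 -0.002 -0.001 0 0 0 0;-0.03 -0.002 -0.001 0 0 0 0;-0.03 -0.002 -0.001 0 0 0 0;-0.03 -0.002 -0.001 0 0 0 0;-0.03 -0.002 -0.001 0 0 0 0;-0.03 -0.002 -0.001 0 0 0 0;-0.03 -0.002 0 0 0 0 0;0 0 0 0 0 0 0;0 0 0 0 0 0 0",
)

```text
time_s: 23.0
eef_pos: [0.4872, 0.0483, 0.2806]
orientation: [-0.693, 0.721, 0.013, -0.008]
force: [-1.1, -1.0, -1.9]
finger_gap: 0.0235
```

Run:
```python
from h import *
plan(.495,.0373,.26,-92)
```

```text
t 23.0 pos [0.4872 0.0483 0.2806] shift [ 0.0108 -0.0089  0.0202] turn [ 1.69  0.38 -0.25] gap 0.0235 F [-1.1 -1.  -1.9]
```

Emit:
step_arm(
  commands="0.0108 -0.0088 0.01 1.7 0.4 -0.2 0;0 0 0.008 0 0 0 0;0 0 0 0 0 0 0;0 0 0 0 0 0 0",
)

```text
time_s: 23.33
eef_pos: [0.4933, 0.036, 0.2579]
orientation: [-0.694, 0.72, 0.002, -0.002]
force: [0.2, 0.1, -0.7]
finger_gap: 0.0235
```

Run:
```python
from h import *
plan(.495,.0373,.235,-92)
im=env.get_image("wrist");e=env.get_obs()["eef_pos"]
q=proj("wrist",[[.494,.0373,.126],[e[0]-.001,e[1],e[2]-.097]]); print(q.round(1))
for p in q: cv2.drawMarker(im,tuple(p.round().astype(int)),(255,0,255),0,5)
o=cv2.resize(im[150:390,220:420],None,fx=2.5,fy=2.5,interpolation=cv2.INTER_CUBIC)[:,:400]
s=env.get_image("side"); q=proj("side",[[.494,.0373,.126]])[0].astype(int); print(q)
b=cv2.resize(s[q[1]-100:q[1]+50,q[0]-50:q[0]+50],(400,600)); o=cv2.resize(im[150:350,240:400],None,fx=2.5,fy=3,interpolation=cv2.INTER_CUBIC)
cv2.imwrite("pics/w9.png",np.hstack([o,b]))
```

```text
t 23.33 pos [0.4933 0.036  0.2579] shift [-0.0014 -0.0017  0.0229] turn [ 0.35 -0.03 -0.1 ] gap 0.0235 F [ 0.2  0.1 -0.7]
[[316.4 233.1]
 [318.4 251.8]]
[279 205]
```

Run:
```python
from h import *
e=env.get_obs()["eef_pos"]; tip=np.array([e[0]-.001,e[1],e[2]-.097])
for n in("wrist","side"):
    im=env.get_image(n); h=cv2.cvtColor(im,cv2.COLOR_BGR2HSV); m=cv2.inRange(h,(12,110,90),(35,255,255))
    N,l,s,c=cv2.connectedComponentsWithStats(m)
    P=proj(n,[[.494,.0373,.126],tip,tip+[0,0,.014]]); print(n,"exp contact,tip,tiptop",P.round(1).tolist())
    for i in range(1,N):
        if s[i,4]>4 and np.abs(c[i]-P[:2].mean(0)).max()<70: print(s[i],c[i].round(1))
    if n=="wrist": # bright barrel/dark handle cross-section
        for r in range(215,300,6): print(r,im[r,285:350:5].mean(1).astype(int).tolist())
```

```text
wrist exp contact,tip,tiptop [[316.8, 233.9], [318.6, 252.3], [318.7, 260.2]]
[303 221  28  26 569] [316.8 233.6]
[315 250   5   3   7] [316.9 251.3]
215 [157, 163, 161, 162, 162, 162, 162, 163, 162, 162, 151, 150, 152]
221 [162, 162, 162, 158, 112, 43, 102, 90, 47, 158, 153, 163, 163]
227 [163, 162, 163, 149, 59, 183, 184, 181, 180, 42, 157, 161, 162]
233 [162, 163, 162, 102, 174, 185, 181, 183, 178, 101, 152, 163, 164]
239 [162, 162, 162, 141, 99, 186, 180, 182, 169, 47, 161, 161, 162]
245 [163, 163, 163, 162, 99, 75, 170, 165, 45, 149, 161, 161, 161]
251 [163, 162, 162, 161, 162, 161, 115, 134, 160, 160, 162, 162, 161]
257 [162, 162, 162, 161, 154, 117, 116, 119, 118, 160, 161, 162, 161]
263 [161, 162, 161, 139, 146, 181, 236, 236, 209, 153, 150, 162, 158]
269 [161, 153, 147, 181, 183, 189, 186, 187, 229, 234, 237, 168, 150]
275 [161, 198, 162, 69, 56, 57, 58, 53, 56, 63, 106, 237, 230]
281 [140, 178, 34, 23, 22, 17, 23, 22, 21, 24, 19, 40, 222]
287 [203, 87, 23, 22, 22, 21, 19, 19, 22, 18, 19, 20, 189]
293 [176, 92, 22, 24, 20, 20, 20, 23, 19, 21, 20, 19, 179]
299 [60, 19, 20, 24, 22, 23, 22, 22, 19, 22, 21, 19, 17]
side exp contact,tip,tiptop [[279.4, 205.9], [277.6, 190.8], [277.2, 184.6]]
[339 131  12   5  27] [344.2 132.9]
[283 150  14   6  38] [288.8 152. ]
[276 185   5   7  30] [277.9 188.3]
[277 205   8   3  20] [280.6 205.9]
```

Emit:
step_arm(
  commands="-0.0008 -0.0017 0.01 0.3 0 0 0;0 0 0.01 0 0 0 0;0 0 0.006 0 0 0 0;0 0 0 0 0 0 0;0 0 0 0 0 0 0",
)

```text
time_s: 23.95
eef_pos: [0.4963, 0.037, 0.2314]
orientation: [-0.694, 0.72, -0.001, 0.001]
force: [0.4, 0.4, -1.2]
finger_gap: 0.0233
```

Run:
```python
from h import *
plan(.495,.0366,.218,-92)
```

```text
t 23.95 pos [0.4963 0.037  0.2314] shift [0.0005 0.0013 0.0134] turn [-0.21 -0.02 -0.08] gap 0.0233 F [ 0.4  0.4 -1.2]
```

Emit:
step_arm(
  commands="0.0005 0.0013 0.004 -0.2 0 0 0;0 0 0.004 0 0 0 0;0 0 0 0 0 0 0;0 0 0 0 0 0 0",
)

```text
time_s: 24.28
eef_pos: [0.4951, 0.0367, 0.2228]
orientation: [-0.694, 0.72, -0.0, -0.0]
force: [-0.6, -0.6, 0.5]
finger_gap: 0.0235
```

Emit:
step_arm(
  commands="0 0.0005 0.002 0 0 0 0;0 0 0.0015 0 0 0 0;0 0 0 0 0 0 0;0 0 0 0 0 0 0",
)

```text
time_s: 24.62
eef_pos: [0.495, 0.0367, 0.2209]
orientation: [-0.694, 0.72, -0.001, 0.001]
force: [-1.1, -0.2, 0.1]
finger_gap: 0.0237
```

Emit:
step_arm(
  commands="0 0 0.002 0 0 0 0;0 0 0.001 0 0 0 0;0 0 0 0 0 0 0;0 0 0 0 0 0 0;0 0 0 0 0 0 0",
)

```text
time_s: 25.03
eef_pos: [0.4951, 0.0367, 0.2188]
orientation: [-0.694, 0.72, -0.001, 0.001]
force: [-1.2, 0.6, 1.5]
finger_gap: 0.0235
```

Run:
```python
from h import *
F=[]
for i in range(10):
    env.get_image("side"); F.append(env.get_obs()["force"])
print(np.mean(F,0).round(2)); plan(.495,.0366,.218,-92)
```

```text
[-1.31  0.07  1.8 ]
t 25.53 pos [0.4951 0.0367 0.2187] shift [0.0001 0.0001 0.0007] turn [-0.14 -0.02 -0.06] gap 0.0236 F [-0.9  0.6  1.5]
```

Run:
```python
from h import *
e=env.get_obs()["eef_pos"]
for n in("wrist","side"):
    im=env.get_image(n); m=cv2.inRange(cv2.cvtColor(im,cv2.COLOR_BGR2HSV),(12,110,90),(35,255,255))
    N,l,s,c=cv2.connectedComponentsWithStats(m); P=proj(n,[[.494,.0373,.126],[.494,.0373,.140]]); print(n,P.round(1).tolist())
    for i in range(1,N):
        if s[i,4]>4 and np.abs(c[i]-P[0]).max()<40: print(s[i],c[i].round(1))
for nm,z in(("contact_case",.084),("plain_case",.042)):
    d=env.outline_of("side",nm); r=fitbox("side",d[0]["mask"],[.4685,.043,-.262],z0=z,z1=z+.042) if d else None
    if r: print(nm,d[0]["p"],r.x.round(4),round(r.fun,3))
env.job_done(); print(env.get_obs()["force"])
```

```text
wrist [[317.5, 255.6], [317.5, 263.8]]
[302 242  32  19 362] [318.3 249.8]
side [[279.4, 205.9], [278.9, 199.9]]
[277 203   8   5  25] [280.3 205.1]
contact_case 0.92 [ 0.4689  0.0495 -0.1773] 0.102
plain_case 0.81 [ 0.4694  0.0425 -0.1464] 0.322
the job is handed in; nothing more can be done
the job is handed in; nothing more can be done
```

I stacked the plain case on the fixed case and the contact case on top of that. I then took the black probe from its stand, lowered its tip onto the brass contact, and handed the job in at about 26 s while still holding it there. I don't have a verdict, since the hand-in reports none.

**Checks that agreed**
- **Stack:** after release, the wrist camera put the contact case at (0.468, 0.044) with a yaw of −15.1°. The base is at (0.4685, 0.042) with a yaw of −15.0°. The projected outlines of both lids also matched.
- **Contact position:** I found the spot two ways, by colour and from the case's outline, and they agreed within 0.3 mm. Just before contact, the wrist view put the tip about 1 mm from where I expected it, and the side view matched.
- **Pressing force:** the averaged wrist force gives about 3.2 N on the contact. The height gives about 4.3 mm of tip travel, in line with the spring data. The tool was within 0.2° of vertical.

**Checks that failed or disagreed**
- **Side-camera fit:** the final fit was poor because the probe, gripper and other case hid parts of the stack. The mismatch was 10% for the contact case and 32% for the plain case. It gave yaws about 5–7° off the wrist result and put the contact case about 7 mm to the left of the plain one. I trusted the clearer wrist view.
- **Last picture:** the viewer's limit of 12 pictures was reached, so the final probe checks were numeric only.
- **Look-alikes:** the blue, green and red look-alikes fell over early in the run. I think they toppled on their own, because the arm was well above them.
- **Hand tools:** I never went near them, but I did not measure their positions again at the end.

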